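# Knock in the spring pin and hold the hidden bolt head of the clay extruder

## Robot

A 6-joint arm with a two-finger parallel gripper is mounted at the origin on the work surface. World frame = base frame: x ahead of the robot, y to its left, z up, the work surface at z = 0. Lengths are in m, angles in rad, forces in N, time in s.
With the tool pointing down it reaches from about 0.35 to 0.95 m from the base axis. Payload 17.4 kg.
Tool frame: the origin (TCP) lies on the centre line of the jaws, within the pads' length; the fingertips stand 8 mm ahead of it and the grasp point (between the pads) lies 11 mm behind it (r.tip_reach is the distance from the TCP to the fingertips, in m); z points along the fingers, y is the direction in which the jaws open and shut (so a half turn about z gives the same grasp; the last joint's range is limited). The gripper opens to 93 mm and grips with 3 to 60 N. Pads are 15 mm wide; open, the fingers measure 128 mm over their backs; the gripper's body (75 mm by 188 mm) begins 65 mm behind the grasp point.
Start: joints at [1.266, 0.116, 1.442, -0, 1.584, -0.038], TCP at [0.178, 0.651, 0.227] pointing down, gripper open.
Joint ranges: [-2.83, 2.83], [-0.83, 2.19], [0.07, 2.5], [-1.14, 4.28], [0.01, 3], [-2.97, 2.97]. Speed limits (rad/s): [1.89, 1.89, 2.22, 3.14, 3.14, 3.14].

## Interface

Orientations are given as a unit quaternion [w, x, y, z].
In Python, from station import r, optics gives the robot as it stands.
- The arm moves only by the tool arm_command, never from a script. Its argument "deltas" is one flat list of numbers, 7 for each row, row after row: the shift along the tool's x, y, z in m, then the turn, a rotation vector about the tool's x, y, z in units of 6 degrees (1.0 is 6 degrees), then the closure, from -1 (fully open) to 1 (shut). In form: [x, y, z, rx, ry, rz, claw, x, y, z, rx, ry, rz, claw, ...]. A call has 1 to 20 rows; each row shifts and turns the pose as measured when the row begins, along the tool's axes as they then stand; what a row does not reach is not made up. A row lasts 1/12 s, in which the tool goes at most 41.7 mm and 7.16 degrees, less where a joint would pass 70% of its speed; a pose out of reach is approached as far as the arm can. A call is refused whole if a number of a shift passes 0.0417 or a number of a turn 1, either way. A call with a gripper value outside its range is refused whole. The fingers move at their own pace and stop on an object; "squeeze" is the grip in N (left out, the last holds). Time passes only in rows, so rows that do not move let the fingers close. It gives the time, the measured TCP pose, the force and the opening at its end, in the units of the state.
- r.observe(): the state, without advancing time (a new reading comes with each control period).
- optics.capture(name): name is "scene" or "top" or "wrist"; returns the picture (480x640x3 uint8, red, green, blue); there is no depth.
- optics.camera_params(name): a dict with "intrinsics" (3x3 intrinsics, pixels), "k1" (the pictures are not rectified: a ray, as slopes to the right and down, at radius r is drawn at 1 + k1 r^2 times it, then the intrinsics apply), "rvec" (rotation vector, rad) and "tvec" (3), from world to camera coordinates, as OpenCV has them; the wrist camera has in their place "hand_eye" (4x4, takes a point from camera to tool coordinates, whose origin is the TCP and whose axes are the flange's). Camera axes: x right, y down, z forward; pixel columns grow to the right and rows downward; lengths in m; the calibration is good to about 2 mm. A picture is of the moment at which its call begins: read the wrist's pose just before it. camera_params takes no time and is no camera call.
- r.job_done(): hands the job in, once; it reports no verdict.
Trained networks look in the newest picture that a camera, given by its name, has taken for a name from the list of things; names that differ only in an ending like _2 or _b are one class to them, and where a whole thing is asked for, a point or a joint stands for the part that bears it (a point fixed in the world has none). Each returns a list of dicts, best first, with "confidence" (0 to 1); they miss things now and then, are a little off and sometimes report something else, mostly with a low value. They report only what shows in the picture. A call takes as long as a camera call. They do not tell look-alikes from the thing itself.
- optics.find_in(thing, camera): "box" ([left, top, right, bottom] in pixels, round what is visible of it).
- optics.regions_of(thing, camera): "pixels" (480x640 bool, what is visible of it) and "box" ([left, top, right, bottom] in pixels, round what is visible of it).
- optics.pinpoint(thing, camera): "position" ([row, column] in pixels: a listed point, or the origin of a listed thing).
The state is a dict: "t": time; "qpos": joint angles; "qvel": joint speeds; "joint_efforts": joint torques, N m; "eef_pos": TCP position; "eef_rot": TCP orientation; "ft_force": force on the tool from outside, world axes, zero at the start; "wrist_torque": the same for the moment, N m; "gripper_width": finger opening in m.
Only numpy, scipy, OpenCV 4.12 (cv2) and the standard library are available. Lean on these libraries where they do the work, as an engineer would, in place of code of your own. Each camera call takes 0.05 s, during which the arm holds its last target.

## Task

Get the clay extruder's mount ready for its nut to be tightened: pick up the little upright wooden mallet and with it knock the brass spring pin down flush with its round blue boss (never push the pin by hand), then stand the mallet back upright on the bench and let go of it. Then reach down into the narrow gap behind the blue bracket, grip the orange bolt head by its two flat sides so that it comes upright against the weight of the spanner hanging on the nut, and finish still gripping it there, so that it cannot turn. Leave the pot, bowl, jars and tiles around it alone.

Things in the scene. Friction and masses are not known exactly. Their poses are not given: they have to be found in the camera images.
- frame: Fixed mount. Base plate 14 mm thick, x -70..100, y -80..230 mm. Two upright blue plates, 8 mm thick, 90 mm wide along y, tops 195 mm up: the bracket at x = -30 mm, the backing plate at x = +30 mm. A lying barrel, 84 mm thick (end cap 100), reaches from there to x = 206 mm, axis 98 mm up. Origin on the bench midway between the plates; x from bracket to backing plate, y to the pin, z up.
- gap_mouth (a point): Centre of the open top of the gap between the two blue plates, 195 mm above the bench, 25 mm above the bolt axis. The gap is 52 mm wide along the mount's x, open at both y sides; a cross web fills it below 100 mm.
- bolt_head: Orange bolt head in the gap, seen from above: flat block 12 mm thick (y, between the flats to grip), 34 tall (z), 18 deep (x, bolt axis = mount's x). Origin at its centre, 170 mm up, mid-gap; a 17 mm collar, 26 across, joins it to the bracket. Upright fingers closing along the mount's y on its centre at 30 N or more turn it upright; gripped weakly or at a corner it may stay askew.
- bolt (a joint): Turn of the bolt (head, nut, spanner as one) in rad, right-handed about the mount's x; 0: head's flats upright. A 120 mm spanner hangs from the nut on the robot side of the bracket; its weight (about 0.13 N m per rad, slight friction) keeps the bolt near -0.35 (-0.45 to -0.25), head leaning some 20 degrees, and takes it back there whenever it is not held.
- pin_body (a joint): How far the brass spring pin has been driven down, in m. Between 0 and 0.005 at the start; 0.014 is flush with the boss. Friction of about 9 N holds it wherever it is left; pushing or striking harder drives it.
- pin_top (a point): Centre of the top of the brass spring pin, 12 mm in diameter, upright, at x = 0, y = +165 mm in the mount's frame; it moves down with the pin. 49 mm above the bench at joint 0.
- boss_top (a point): Centre of the top face of the round blue boss that the pin goes into, 48 mm in diameter, 35 mm above the bench: where the pin's top must come.
- mallet: Loose wooden mallet, 0.3 to 0.5 kg, standing on its striking face: round head 56 mm across, 42 tall, copper band; above it a square handle 24 x 24 mm, 42 to 119 mm up. Origin: centre of the striking face; z up the handle; x, y square to the handle's sides. In either of two places on the robot's right, the terracotta pot in the other.
- mallet_handle (a point): Point to grip on the mallet's handle, on its axis, 85 mm above the striking face.
- pot: Terracotta cup, 68 mm in diameter, 60 mm high, loose; origin at its underside. Leave alone.
- glaze_jar: Jar with a blue cap, 68 mm in diameter, 85 mm high, loose; origin at its underside. Leave alone.
- slip_jar: Jar with a red cap, 60 mm in diameter, 75 mm high, loose; origin at its underside. Leave alone.
- tile_a: White ceramic tile 100 x 100 x 10 mm, loose, lying flat; origin at its underside. Leave alone.
- tile_b: Terracotta strip 90 x 35 x 14 mm (long side along its x), loose, lying flat; origin at its underside. Leave alone.
- bowl: Blue ceramic bowl, 120 mm in diameter, 50 mm high, loose; origin at its underside. Leave alone.
Things that resemble listed ones, but are neither listed nor needed, are in the scene too. What is meant by the mallet is not green or pink, and is the smaller of those in its own colour.

How it is judged:
By the outcome, as a careful person would: the job done as asked, in the order asked, and still so for the second after the job is handed in, while the arm keeps its last pose, push and grip.
It also fails if it takes over 54 s, if anything falls off the work surface, if the arm or the gripper's body presses on something with over 40 N, if the wrist force passes 120 N, or if a joint passes its speed limit or range.

## Working session

There is one attempt and no reset: what is moved stays moved. The work goes in short steps, Python scripts to look and compute and a tool call to move; the robot and the scene stay as the last step left them, time stands still between calls to the robot, and variables do not carry over. Pictures are saved under pics/ and viewed, and the job is handed in when it is done.

Besides the shell and the picture viewer there is one more tool, called after "Emit:" as a command line: name --argument value ..., lists and objects as JSON in quotes. arm_command: Moves the arm, as the interface text tells. Its arguments: {"type":"object","properties":{"deltas":{"type":"array"},"squeeze":{"type":"number"}},"required":["deltas"]}

```bash
mkdir -p pics; ls; python3 - <<'E'
from station import r, optics
import cv2
print(r.observe())
for n in ["scene","top","wrist"]:
    im=optics.capture(n); cv2.imwrite(f"pics/{n}0.png",im[:,:,::-1]); print(n,optics.camera_params(n))
E
```

```text
pics
{'t': 0.0, 'qpos': array([ 1.26618736e+00,  1.16513684e-01,  1.44223648e+00, -1.74128914e-05,
        1.58400069e+00, -3.77988857e-02]), 'qvel': array([ 0.00140818,  0.00239057, -0.00121426,  0.00039528, -0.00066499,
        0.00111007]), 'joint_efforts': array([ 1.63252953e-03, -7.21259451e+01, -6.22611594e+01,  7.80420844e-02,
        2.37886794e-02, -1.64969074e-04]), 'eef_pos': array([0.17792542, 0.65093779, 0.22590437]), 'eef_rot': array([-9.00821738e-05,  1.33009780e-01,  9.91114556e-01, -5.72117422e-04]), 'ft_force': array([ 0.38067704, -0.1390775 , -0.00299413]), 'wrist_torque': array([-0.0124459 ,  0.01591715, -0.02442928]), 'gripper_width': 0.09293543290810127}
scene {'intrinsics': array([[561.16337172,   0.        , 323.33779455],
       [  0.        , 561.16337172, 237.96399084],
       [  0.        ,   0.        ,   1.        ]]), 'k1': -0.11424770410525216, 'rvec': array([ 2.11589274,  1.12768657, -0.48894222]), 'tvec': array([-0.28472915, -0.18299897,  1.71809588])}
top {'intrinsics': array([[536.76810994,   0.        , 320.86141846],
       [  0.        , 536.76810994, 241.43087384],
       [  0.        ,   0.        ,   1.        ]]), 'k1': -0.016762474349145625, 'rvec': array([ 2.19685087, -2.19955569,  0.07544912]), 'tvec': array([0.02194149, 0.48587034, 1.49369974])}
wrist {'intrinsics': array([[373.01253836,   0.        , 320.82932757],
       [  0.        , 373.01253836, 236.24296088],
       [  0.        ,   0.        ,   1.        ]]), 'k1': -0.010665007127288807, 'hand_eye': array([[ 1.32266165e-03, -9.58359316e-01, -2.85562027e-01,
         7.99433075e-02],
       [ 9.99999045e-01,  1.15333111e-03,  7.61147325e-04,
        -4.16684718e-04],
       [-4.00105060e-04, -2.85562761e-01,  9.58359927e-01,
        -1.58231436e-01],
       [ 0.00000000e+00,  0.00000000e+00,  0.00000000e+00,
         1.00000000e+00]])}
```

View pics/scene0.png

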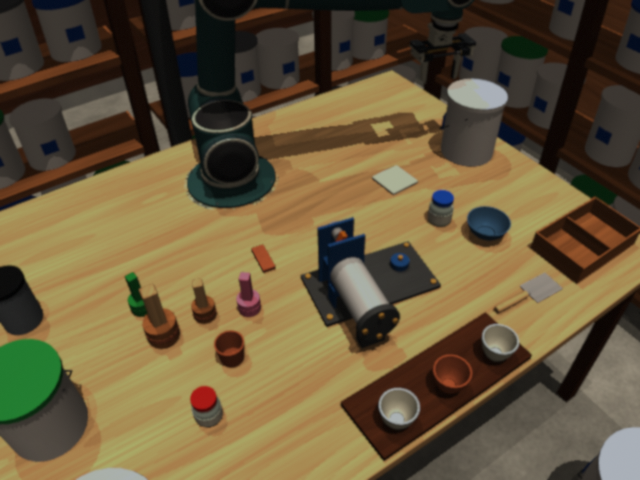

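View pics/top0.png

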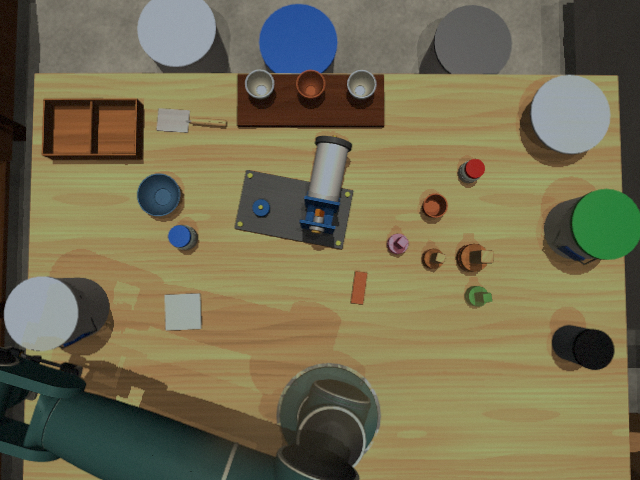

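View pics/wrist0.png

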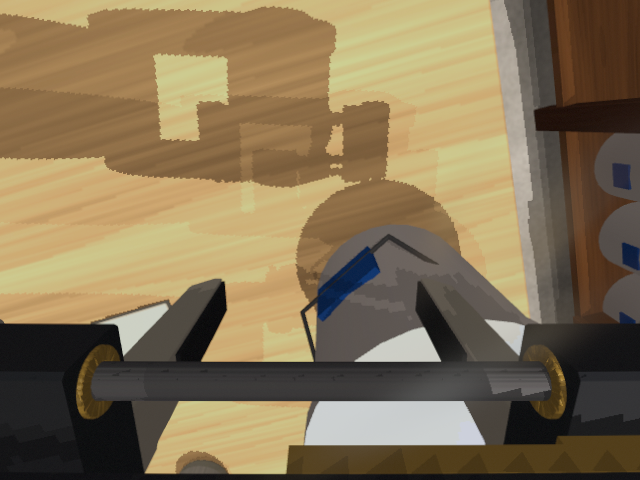

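The top view shows the small wooden mallet at about (433,258), with the larger brown, green and pink look-alikes around it. The mount is at about (295,210) with the pin boss at (261,208), and the pot is at (434,206). Next I'll measure these.

```bash
cat > h.py <<'E'
import numpy as np, cv2
from scipy.spatial.transform import Rotation as R
from station import r, optics
def qR(q): return R.from_quat([q[1],q[2],q[3],q[0]])
def cam(n,st=None):
    p=optics.camera_params(n); K=p['intrinsics']; d=np.array([p['k1'],0,0,0,0.])
    if n=='wrist':
        st=st or r.observe(); T=np.eye(4); T[:3,:3]=qR(st['eef_rot']).as_matrix(); T[:3,3]=st['eef_pos']
        M=np.linalg.inv(T@p['hand_eye']); return K,d,M[:3,:3],M[:3,3]
    return K,d,cv2.Rodrigues(p['rvec'])[0],p['tvec']
def back(n,uv,z,st=None,c=None):
    K,d,Rm,t=c or cam(n,st); uv=np.array(uv,float).reshape(-1,1,2)
    x=cv2.undistortPoints(uv,K,d).reshape(-1,2); x=np.c_[x,np.ones(len(x))]
    D=x@Rm; C=-Rm.T@t; s=(z-C[2])/D[:,2]; return C+s[:,None]*D
def proj(n,P,st=None,c=None):
    K,d,Rm,t=c or cam(n,st); return cv2.projectPoints(np.array(P,float).reshape(-1,1,3),cv2.Rodrigues(Rm)[0],np.array(t,float),K,d)[0].reshape(-1,2)
def tri(obs):  # obs list of (cam tuple, uv)
    A=[];b=[]
    for c,uv in obs:
        K,d,Rm,t=c; x=cv2.undistortPoints(np.array(uv,float).reshape(1,1,2),K,d).reshape(2)
        for k in range(2): A.append(Rm[k]-x[k]*Rm[2]); b.append(-(t[k]-x[k]*t[2]))
    A=np.array(A);b=np.array(b); X=np.linalg.lstsq(A,b,rcond=None)[0]; return X
E
python3 - <<'E'
from h import *
np.set_printoptions(precision=4,suppress=True)
for n in ['top','scene']:
    im=optics.capture(n)
    for th,z in [('pin_top',.047),('boss_top',.035),('bolt_head',.17),('gap_mouth',.195),('frame',0),('mallet',0),('mallet_handle',.085),('pot',0),('tile_b',0)]:
        for q in optics.pinpoint(th,n)[:6]:
            p=q['position']; print(n,th,round(q['confidence'],2),np.round(p,1),back(n,[p[1],p[0]],z)[0])
    cv2.imwrite(f'pics/{n}_z.png',cv2.resize(im[130:330,200:520] if n=='top' else im[200:380,100:450],None,fx=2.4,fy=2.4,interpolation=cv2.INTER_CUBIC)[:,:,::-1])
print(r.observe()['t'])
E
```

```text
top pin_top 0.37 [174.1 466.2] [ 0.6711 -0.3825  0.047 ]
top boss_top 0.71 [209.2 257.6] [0.5744 0.197  0.035 ]
top bolt_head 0.6 [211.  319.4] [0.554  0.0268 0.17  ]
top gap_mouth 0.87 [212.6 319.3] [0.5471 0.0272 0.195 ]
top frame 0.9 [219.6 319.7] [0.5488 0.0244 0.    ]
top mallet 0.86 [244.7 396.8] [ 0.4772 -0.1944  0.    ]
top mallet 0.76 [256.7 432.2] [ 0.443  -0.2948  0.    ]
top mallet 0.69 [293.9 474.5] [ 0.3375 -0.4137  0.    ]
top mallet_handle 0.91 [295.3 483.4] [ 0.3372 -0.4122  0.085 ]
top mallet_handle 0.73 [255.5 438.7] [ 0.4438 -0.2936  0.085 ]
top mallet_handle 0.56 [255.3 481.7] [ 0.4442 -0.4096  0.085 ]
top mallet_handle 0.56 [244.  398.5] [ 0.4748 -0.1859  0.085 ]
top mallet_handle 0.52 [309.2 180.3] [0.3022 0.3952 0.085 ]
top mallet_handle 0.33 [198.7 160.7] [0.597  0.4516 0.085 ]
top pot 0.95 [212.1 429.8] [ 0.5702 -0.2896  0.    ]
top tile_b 0.86 [287.4 359.7] [ 0.3566 -0.0883  0.    ]
top tile_b 0.78 [310.  180.4] [0.2941 0.416  0.    ]
top tile_b 0.6 [174.9 461.7] [ 0.6774 -0.3829  0.    ]
scene pin_top 0.59 [253.9 400.4] [0.5767 0.1927 0.047 ]
scene boss_to
[... 352 characters left out ...]
06.3 141.7] [ 0.3277 -0.4124  0.    ]
scene mallet 0.67 [316.  203.7] [ 0.4406 -0.2963  0.    ]
scene mallet 0.67 [306.6 248.3] [ 0.475  -0.1928  0.    ]
scene mallet_handle 0.91 [301.8 152.5] [ 0.4063 -0.3941  0.085 ]
scene mallet_handle 0.91 [284.2 247.3] [ 0.4805 -0.1882  0.085 ]
scene mallet_handle 0.64 [283.9 133.8] [ 0.3299 -0.4114  0.085 ]
scene mallet_handle 0.58 [293.9 199.7] [ 0.4453 -0.2933  0.085 ]
scene mallet_handle 0.28 [254.4 398.8] [0.6027 0.1624 0.085 ]
scene pot 0.62 [357.3 234.7] [ 0.5869 -0.2881  0.    ]
scene pot 0.21 [239.4 340.2] [0.409  0.1248 0.    ]
scene tile_b 0.77 [179.7 397. ] [0.2931 0.4167 0.    ]
scene tile_b 0.59 [261.1 264.1] [ 0.3636 -0.0861  0.    ]
1.15
```

View pics/top_z.png

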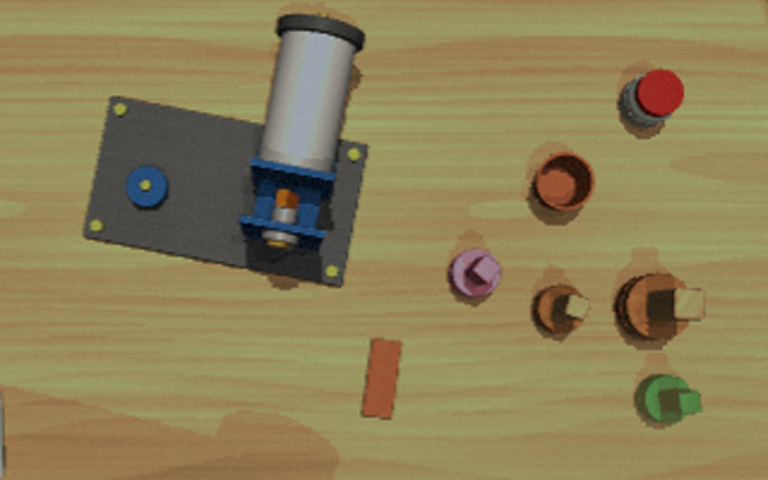

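View pics/scene_z.png

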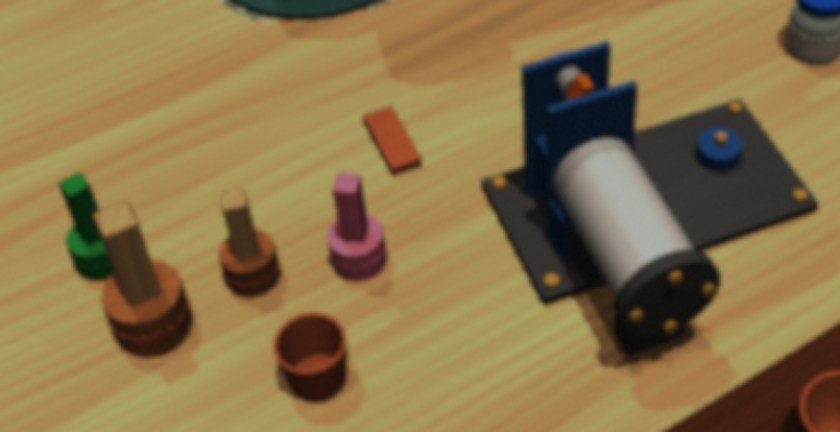

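```bash
cat >> h.py <<'E'
def yaw_of(q):  # world yaw of tool y
    y=qR(q).as_matrix()[:,1]; return np.arctan2(y[1],y[0])
def Rdown(psi): # tool y at yaw psi, z down
    y=np.array([np.cos(psi),np.sin(psi),0]); z=np.array([0,0,-1.]); return np.c_[np.cross(y,z),y,z]
def plan(wps,claw,step=.0415,ang=7.0,st=None,show=True):
    """wps: list of (pos,psi,step or None)"""
    st=st or r.observe(); p=np.array(st['eef_pos']); M=qR(st['eef_rot']).as_matrix(); rows=[]
    for w in wps:
        P=np.array(w[0]);G=Rdown(w[1]); s=w[2] if len(w)>2 else step
        d0=np.linalg.norm(P-p); a0=np.degrees(np.linalg.norm(R.from_matrix(M.T@G).as_rotvec()))
        n=max(1,int(np.ceil(max(d0/s,a0/ang-.02))))
        for k in range(n):
            f=1/(n-k); dx=M.T@(P-p)*f; rv=R.from_matrix(M.T@G).as_rotvec()*f
            row=np.r_[np.round(dx,4),np.round(np.degrees(rv)/6,2)]
            row=np.clip(row,[-.0417]*3+[-1]*3,[.0417]*3+[1]*3)
            rows.append(row); p=p+M@row[:3]; M=M@R.from_rotvec(np.radians(6*row[3:])).as_matrix()
    print(len(rows),'rows'); 
    for i in range(0,len(rows),20):
        print('['+', '.join(', '.join(f'{v:g}' for v in np.r_[x,claw]+0.) for x in rows[i:i+20])+']')
    return rows
def S():
    s=r.observe(); print('t',round(s['t'],2),'p',np.round(s['eef_pos'],4),'yaw',round(np.degrees(yaw_of(s['eef_rot'])),2),'z',np.round(qR(s['eef_rot']).as_matrix()[:,2],4),'F',np.round(s['ft_force'],1),'w',round(s['gripper_width'],4),'q',np.round(s['qpos'],2)); return s
E
python3 - <<'E'
from h import *
np.set_printoptions(precision=4,suppress=True)
c=np.array([[111,96],[368,146],[342,287],[84,236]])/2.4+[200,130]
P=back('top',c,.014);print(P)
# mount coords: (100,230),(100,-80),(-70,-80),(-70,230)
m=np.array([[100,230],[100,-80],[-70,-80],[-70,230]])/1e3
W=P[:,:2]; mm=m-m.mean(0); ww=W-W.mean(0)
th=np.arctan2((mm[:,0]*ww[:,1]-mm[:,1]*ww[:,0]).sum(),(mm*ww).sum()); Rz=np.array([[np.cos(th),-np.sin(th)],[np.sin(th),np.cos(th)]])
t=W.mean(0)-Rz@m.mean(0); print('yaw',np.degrees(th),'origin',t,'res',ww-mm@Rz.T)
print('pin',Rz@[0,.165]+t)
# mallet base centre: handle top corners region
S()
plan([((.30,.45,.32),np.radians(30)),((.46,.05,.32),np.radians(0)),((.443,-.285,.29),np.radians(-10))],-1)
E
```

```text
[[ 0.6883  0.2319  0.014 ]
 [ 0.629  -0.0706  0.014 ]
 [ 0.4629 -0.0394  0.014 ]
 [ 0.5229  0.2624  0.014 ]]
yaw -11.026207267344294 origin [0.5467 0.0253] res [[-0.0006 -0.    ]
 [-0.0006  0.0017]
 [ 0.0002  0.0005]
 [ 0.0009 -0.0021]]
pin [0.5783 0.1873]
t 1.15 p [0.1779 0.6511 0.2266] yaw 74.72 z [ 0. -0. -1.] F [-0.8 -0.4 -0.3] w 0.0931 q [ 1.27  0.12  1.44 -0.    1.58 -0.04]
27 rows
[-0.0244, -0.0231, -0.0133, 0, 0, 1, -1, -0.0267, -0.0204, -0.0133, 0, 0, 1, -1, -0.0287, -0.0176, -0.0134, 0, 0, 1, -1, -0.0303, -0.0145, -0.0133, 0, 0, 1, -1, -0.0317, -0.0112, -0.0134, 0, 0, 1, -1, -0.0327, -0.0078, -0.0133, 0, 0, 1, -1, -0.0333, -0.0044, -0.0134, 0, 0, 1, -1, -0.0385, -0.0074, 0, 0, 0, 0.5, -1, -0.0388, -0.0054, 0, 0, 0, 0.5, -1, -0.039, -0.0034, 0, 0, 0, 0.49, -1, -0.0391, -0.0013, 0, 0, 0, 0.5, -1, -0.0392, 0.0007, 0, 0, 0, 0.49, -1, -0.0391, 0.0027, 0, 0, 0, 0.5, -1, -0.0389, 0.0048, 0, 0, 0, 0.49, -1, -0.0386, 0.0067, 0, 0, 0, 0.5, -1, -0.0381, 0.0087, 0, 0, 0, 0.49, -1, -0.0377, 0.0107, 0, 0, 0, 0.5, -1, -0.037, 0.0127, 0.0001, 0, 0, 0.49, -1, -0.0372, -0.0019, 0.0033, 0, 0, 0.19, -1, -0.0373, -0.0012, 0.0033, 0, 0, 0.18, -1]
[-0.0373, -0.0005, 0.0033, 0, 0, 0.19, -1, -0.0373, 0.0003, 0.0033, 0, 0, 0.18, -1, -0.0372, 0.001, 0.0034, 0, 0, 0.19, -1, -0.0372, 0.0017, 0.0033, 0, 0, 0.18, -1, -0.0372, 0.0024, 0.0034, 0, 0, 0.19, -1, -0.0371, 0.0032, 0.0033, 0, 0, 0.18, -1, -0.0371, 0.0039, 0.0034, 0, 0, 0.19, -1]
```

Emit:
arm_command --deltas '[-0.024,-0.023,-0.013,0,0,1,-1,-0.027,-0.02,-0.013,0,0,1,-1,-0.029,-0.018,-0.013,0,0,1,-1,-0.03,-0.014,-0.013,0,0,1,-1,-0.032,-0.011,-0.013,0,0,1,-1,-0.033,-0.008,-0.013,0,0,1,-1,-0.033,-0.004,-0.013,0,0,1,-1,-0.038,-0.007,0,0,0,0.5,-1,-0.039,-0.005,0,0,0,0.5,-1,-0.039,-0.003,0,0,0,0.5,-1,-0.039,-0.001,0,0,0,0.5,-1,-0.039,0.001,0,0,0,0.5,-1,-0.039,0.003,0,0,0,0.5,-1,-0.039,0.005,0,0,0,0.5,-1,-0.039,0.007,0,0,0,0.5,-1,-0.038,0.009,0,0,0,0.5,-1,-0.038,0.011,0,0,0,0.5,-1]'

```text
t: 2.57
eef_pos: [0.4354, 0.0598, 0.323]
eef_rot: [0.003, 0.708, 0.706, 0.002]
ft_force: [0.0, -0.1, -0.4]
gripper_width: 0.0928
```

```bash
python3 - <<'E'
from h import *
S()
plan([((.443,-.285,.29),np.radians(-10))],-1)
E
```

```text
t 2.57 p [0.4354 0.0598 0.323 ] yaw -0.12 z [ 6.4e-03 -9.0e-04 -1.0e+00] F [ 0.  -0.1 -0.4] w 0.0928 q [ 0.08 -0.42  1.76 -0.    1.79  0.08]
9 rows
[-0.0383, 0.0009, 0.0037, 0.01, 0, 0.18, -1, -0.0383, 0.0016, 0.0037, 0.01, 0, 0.18, -1, -0.0382, 0.0024, 0.0037, 0.01, 0, 0.18, -1, -0.0382, 0.0031, 0.0037, 0.01, 0, 0.18, -1, -0.0381, 0.0038, 0.0037, 0, 0, 0.19, -1, -0.0381, 0.0046, 0.0037, 0.01, 0, 0.18, -1, -0.038, 0.0053, 0.0037, 0, 0, 0.19, -1, -0.0378, 0.006, 0.0037, 0.01, 0, 0.18, -1, -0.0377, 0.0067, 0.0037, 0, 0, 0.19, -1]
```

Emit:
arm_command --deltas '[-0.038,0.001,0.004,0.01,0,0.18,-1,-0.038,0.002,0.004,0.01,0,0.18,-1,-0.038,0.002,0.004,0.01,0,0.18,-1,-0.038,0.003,0.004,0.01,0,0.18,-1,-0.038,0.004,0.004,0,0,0.18,-1,-0.038,0.005,0.004,0.01,0,0.18,-1,-0.038,0.005,0.004,0,0,0.18,-1,-0.038,0.006,0.004,0.01,0,0.18,-1,-0.038,0.007,0.004,0,0,0.18,-1,0,0,0,0,0,0,-1]'

```text
t: 3.4
eef_pos: [0.4373, -0.3079, 0.2871]
eef_rot: [0.003, 0.771, 0.637, 0.001]
ft_force: [0.2, 0.5, -0.4]
gripper_width: 0.0927
```

```bash
python3 - <<'E'
from h import *
np.set_printoptions(precision=4,suppress=True)
s=S(); im=optics.capture('wrist'); cv2.imwrite('pics/w1.png',im[:,:,::-1])
for th,z in [('mallet',0),('mallet_handle',.085)]:
    for q in optics.pinpoint(th,'wrist')[:6]:
        p=q['position']; print(th,round(q['confidence'],2),np.round(p,1),back('wrist',[p[1],p[0]],z,s)[0])
E
```

```text
t 3.4 p [ 0.4373 -0.3079  0.2871] yaw -10.91 z [ 0.005  -0.0024 -1.    ] F [ 0.2  0.5 -0.4] w 0.0927 q [-0.66 -0.2   1.65  0.    1.69 -0.47]
mallet 0.96 [287.3 256.1] [ 0.3329 -0.413   0.    ]
mallet 0.76 [ 86.9 335.2] [ 0.4768 -0.1933  0.    ]
mallet 0.71 [179.8 316.1] [ 0.4361 -0.2909  0.    ]
mallet_handle 0.89 [ 76.  341.4] [ 0.479  -0.1923  0.085 ]
mallet_handle 0.61 [192.3 316.7] [ 0.4373 -0.2912  0.085 ]
```

View pics/w1.png

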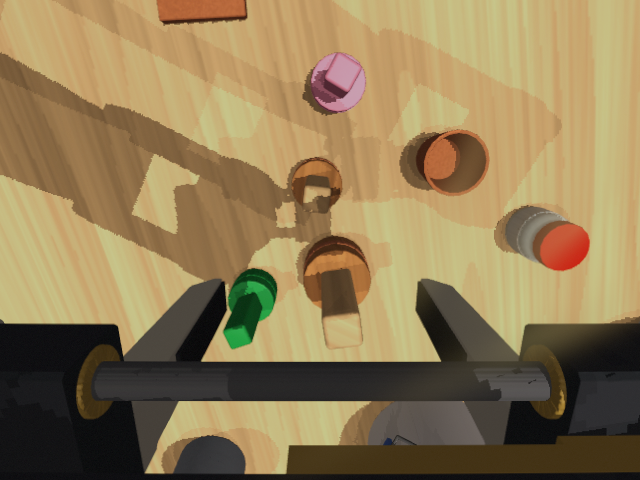

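```bash
python3 - <<'E'
import cv2
im=cv2.imread('pics/w1.png')[140:230,270:370]; cv2.imwrite('pics/w1z.png',cv2.resize(im,None,fx=6,fy=6,interpolation=cv2.INTER_CUBIC))
E
```

```text
(no output)
```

View pics/w1z.png

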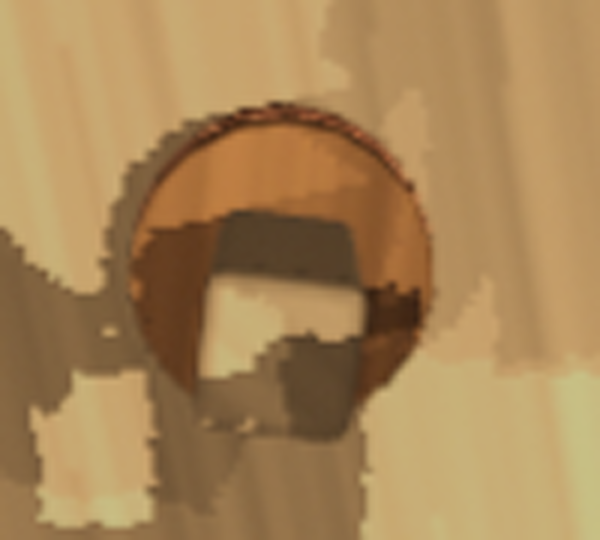

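The handle's top face is clear: corners in the crop at about (208,272), (365,290), (350,440) and (197,420). Back-projecting them at z = 0.119.

```bash
python3 - <<'E'
from h import *
np.set_printoptions(precision=4,suppress=True)
s=S()
c=np.array([[208,272],[365,290],[350,440],[197,420]])/6+[270,140]
P=back('wrist',c,.119,s); print(P,P.mean(0)); e=np.roll(P,-1,0)-P
print(np.linalg.norm(e[:,:2],axis=1),np.degrees(np.arctan2(e[:,1],e[:,0])))
# rim circle of head (z .042) zoom coords
P=back('wrist',np.array([[132,280],[432,280],[282,122]])/6+[270,140],.042,s); print(P)
ctop=np.array([574,307])/2.4+[200,130]; print(back('top',ctop,.119))
E
```

```text
t 3.55 p [ 0.4381 -0.303   0.2888] yaw -10.67 z [ 0.0069 -0.0021 -1.    ] F [0.5 0.8 0.3] w 0.0932 q [-0.65 -0.21  1.66  0.    1.69 -0.47]
[[ 0.4303 -0.2727  0.119 ]
 [ 0.4525 -0.2796  0.119 ]
 [ 0.4463 -0.3015  0.119 ]
 [ 0.4243 -0.2942  0.119 ]] [ 0.4383 -0.287   0.119 ]
[0.0233 0.0227 0.0231 0.0223] [ -17.2275 -105.8438  161.6915   74.4669]
[[ 0.4114 -0.2829  0.042 ]
 [ 0.465  -0.2929  0.042 ]
 [ 0.4435 -0.2601  0.042 ]]
[[ 0.4364 -0.2869  0.119 ]]
```

```bash
python3 - <<'E'
from h import *
S()
plan([((.438,-.289,.2),np.radians(-17),.02)],-1)
E
```

```text
t 3.55 p [ 0.4381 -0.303   0.2888] yaw -10.67 z [ 0.0069 -0.0021 -1.    ] F [0.5 0.8 0.3] w 0.0932 q [-0.65 -0.21  1.66  0.    1.69 -0.47]
5 rows
[0.0028, -0.0007, 0.0178, 0.01, 0, 0.21, -1, 0.0027, -0.0007, 0.0177, 0.01, 0, 0.21, -1, 0.0027, -0.0007, 0.0178, 0.02, 0, 0.21, -1, 0.0027, -0.0008, 0.0177, 0.01, 0, 0.21, -1, 0.0028, -0.0008, 0.0178, 0.02, 0, 0.21, -1]
```

Emit:
arm_command --deltas '[0.003,-0.001,0.018,0.01,0,0.21,-1,0.003,-0.001,0.018,0.01,0,0.21,-1,0.003,-0.001,0.018,0.02,0,0.21,-1,0.003,-0.001,0.018,0.01,0,0.21,-1,0.003,-0.001,0.018,0.02,0,0.21,-1,0,0,0,0,0,0,-1,0,0,0,0,0,0,-1]'

```text
t: 4.13
eef_pos: [0.4397, -0.278, 0.2009]
eef_rot: [0.004, 0.801, 0.598, 0.002]
ft_force: [0.2, 0.5, 0.2]
gripper_width: 0.093
```

```bash
python3 - <<'E'
from h import *
s=S(); im=optics.capture('wrist'); S(); cv2.imwrite('pics/w2.png',cv2.resize(im[100:400,200:440],None,fx=2,fy=2,interpolation=cv2.INTER_CUBIC)[:,:,::-1])
E
```

```text
t 4.13 p [ 0.4397 -0.278   0.2009] yaw -16.53 z [ 0.0075 -0.0044 -1.    ] F [0.2 0.5 0.2] w 0.093 q [-0.61 -0.22  1.81  0.    1.55 -0.32]
t 4.18 p [ 0.4397 -0.2781  0.2009] yaw -16.54 z [ 0.0075 -0.0043 -1.    ] F [-1.  -0.3 -1. ] w 0.0928 q [-0.61 -0.22  1.81  0.    1.55 -0.32]
```

View pics/w2.png

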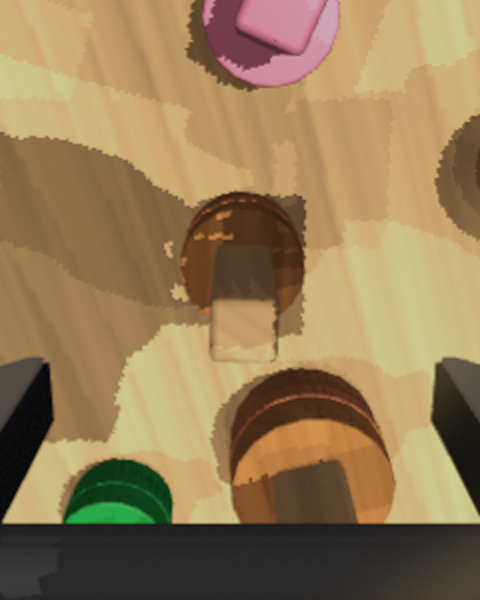

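The handle top is square to the view, at about (213,298) to (278,360) in the 2x crop, so the yaw is aligned.

```bash
python3 - <<'E'
from h import *
np.set_printoptions(precision=4,suppress=True)
s=S()
c=np.array([[213,298],[276,299],[278,360],[210,360]])/2+[200,100]
P=back('wrist',c,.119,s); e=np.roll(P,-1,0)-P
print(P,P.mean(0),np.linalg.norm(e[:,:2],axis=1),np.degrees(np.arctan2(e[:,1],e[:,0])))
m=P.mean(0)
M=qR(s['eef_rot']).as_matrix(); print('tool offset',M.T@(m-s['eef_pos']))
plan([((m[0],m[1],.13),np.radians(-16.8),.02),((m[0],m[1],.075),np.radians(-16.8),.014)],-1)
E
```

```text
t 4.18 p [ 0.4397 -0.2781  0.2009] yaw -16.54 z [ 0.0075 -0.0043 -1.    ] F [-1.  -0.3 -1. ] w 0.0928 q [-0.61 -0.22  1.81  0.    1.55 -0.32]
[[ 0.4305 -0.2768  0.119 ]
 [ 0.4509 -0.2833  0.119 ]
 [ 0.4455 -0.3051  0.119 ]
 [ 0.4228 -0.2983  0.119 ]] [ 0.4374 -0.2909  0.119 ] [0.0214 0.0225 0.0237 0.0228] [ -17.5756 -103.9201  163.3406   70.2779]
tool offset [-0.0128  0.0007  0.082 ]
8 rows
[-0.0032, 0.0002, 0.0177, 0.02, 0, 0.01, -1, -0.0032, 0.0003, 0.0178, 0.02, 0.01, 0.01, -1, -0.0032, 0.0003, 0.0177, 0.02, 0, 0.01, -1, -0.0032, 0.0003, 0.0178, 0.02, 0.01, 0.01, -1, 0, 0, 0.0137, 0, 0, 0, -1, 0, 0, 0.0138, 0, 0, 0, -1, 0, 0, 0.0137, 0, 0, 0, -1, 0, 0, 0.0138, 0, 0, 0, -1]
```

Emit:
arm_command --deltas '[-0.003,0,0.018,0.02,0.01,0,-1,-0.003,0,0.018,0.02,0.01,0.01,-1,-0.003,0,0.018,0.02,0,0.01,-1,-0.003,0,0.018,0.02,0.01,0.01,-1,0,0,0,0,0,0,-1]'

```text
t: 4.6
eef_pos: [0.4401, -0.2901, 0.1359]
eef_rot: [0.005, 0.8, 0.6, 0.002]
ft_force: [-0.4, 0.2, -1.4]
gripper_width: 0.093
```

```bash
python3 - <<'E'
from h import *
S()
plan([((.4374,-.2909,.074),np.radians(-16.8),.014)],-1)
E
```

```text
t 4.6 p [ 0.4401 -0.2901  0.1359] yaw -16.29 z [ 0.0102 -0.0057 -0.9999] F [-0.4  0.2 -1.4] w 0.093 q [-0.63 -0.18  1.88  0.    1.43 -0.35]
5 rows
[-0.0003, -0.0006, 0.0124, 0.02, 0, 0.02, -1, -0.0003, -0.0006, 0.0124, 0.02, 0.01, 0.02, -1, -0.0003, -0.0006, 0.0124, 0.02, 0, 0.02, -1, -0.0003, -0.0005, 0.0123, 0.02, 0.01, 0.01, -1, -0.0002, -0.0005, 0.0124, 0.03, 0, 0.02, -1]
```

Emit:
arm_command --deltas '[0,-0.001,0.012,0.05,0.02,0.02,-1,-0.001,-0.001,0.012,0.05,0.02,0.02,-1,0,-0.001,0.012,0.05,0.02,0.02,-1,0,-0.001,0.012,0.05,0.02,0.02,-1,0,0,0.012,0.05,0.02,0.02,-1,0,0,0,0.05,0.02,0,-1]'

```text
t: 5.1
eef_pos: [0.4377, -0.2902, 0.0759]
eef_rot: [-0.009, 0.803, 0.596, -0.001]
ft_force: [-1.0, 0.6, -0.7]
gripper_width: 0.0929
```

```bash
python3 - <<'E'
from h import *
s=S(); optics.capture('wrist'); s=S()
plan([((.4374,-.2909,.074),np.radians(-16.8),.014)],-1)
E
```

```text
t 5.1 p [ 0.4377 -0.2902  0.0759] yaw -16.82 z [-0.0134  0.0136 -0.9998] F [-1.   0.6 -0.7] w 0.0929 q [-0.64 -0.12  1.92  0.    1.35 -0.34]
t 5.15 p [ 0.438  -0.2904  0.077 ] yaw -16.82 z [-0.0133  0.0135 -0.9998] F [-0.2 -0.3 -0.4] w 0.0931 q [-0.64 -0.12  1.92  0.    1.36 -0.34]
1 rows
[-0.0006, -0.0003, 0.003, -0.16, -0.09, 0, -1]
```

Emit:
arm_command --deltas '[-0.001,0,0.003,-0.15,-0.09,0,-1,0,0,0,0,0,0,-1]'

```text
t: 5.32
eef_pos: [0.438, -0.2917, 0.0739]
eef_rot: [0.0, 0.803, 0.596, -0.0]
ft_force: [-0.1, -0.1, -0.0]
gripper_width: 0.0927
```

```bash
python3 - <<'E'
from h import *
s=S()
plan([((.4374,-.2909,.074),np.radians(-16.8),.014)],-1)
E
```

```text
t 5.32 p [ 0.438  -0.2917  0.0739] yaw -16.81 z [-1.0e-04 -1.2e-03 -1.0e+00] F [-0.1 -0.1 -0. ] w 0.0927 q [-0.64 -0.13  1.94 -0.    1.33 -0.34]
1 rows
[0.0006, -0.0008, -0.0001, 0, 0.01, 0, -1]
```

Well aligned, so I'll close on the handle.

Emit:
arm_command --deltas '[0,0,0,0,0,0,1,0,0,0,0,0,0,1,0,0,0,0,0,0,1,0,0,0,0,0,0,1,0,0,0,0,0,0,1,0,0,0,0,0,0,1,0,0,0,0,0,0,1,0,0,0,0,0,0,1]' --squeeze 55

```text
t: 5.98
eef_pos: [0.4387, -0.2922, 0.0764]
eef_rot: [0.002, 0.803, 0.596, 0.0]
ft_force: [0.7, 0.6, -0.9]
gripper_width: 0.0443
```

```bash
python3 - <<'E'
from h import *
s=S()
E
```

```text
t 5.98 p [ 0.4387 -0.2922  0.0764] yaw -16.81 z [ 0.0033 -0.0036 -1.    ] F [ 0.7  0.6 -0.9] w 0.0443 q [-0.64 -0.13  1.93 -0.    1.33 -0.34]
```

Emit:
arm_command --deltas '[0,0,0.002,0,0,0,1,0,0,0,0,0,0,1,0,0,0,0,0,0,1,0,0,0,0,0,0,1,0,0,0,0,0,0,1,0,0,0,0,0,0,1]'

```text
t: 6.48
eef_pos: [0.4387, -0.2922, 0.0741]
eef_rot: [0.002, 0.803, 0.596, 0.0]
ft_force: [-0.2, 0.6, 0.3]
gripper_width: 0.0238
```

```bash
python3 - <<'E'
from h import *
s=S()
plan([((s['eef_pos'][0],s['eef_pos'][1],.16),np.radians(-16.8),.015),((.44,-.24,.29),np.radians(-13),.035)],1)
E
```

```text
t 6.48 p [ 0.4387 -0.2922  0.0741] yaw -16.81 z [ 0.0031 -0.0035 -1.    ] F [-0.2  0.6  0.3] w 0.0238 q [-0.64 -0.13  1.94 -0.    1.33 -0.34]
11 rows
[0, 0.0001, -0.0143, 0.01, 0, 0, 1, 0, 0, -0.0143, 0.01, 0, 0, 1, -0.0001, 0, -0.0143, 0, 0.01, 0, 1, 0, 0, -0.0143, 0.01, 0, 0, 1, 0, 0, -0.0143, 0, 0.01, 0, 1, -0.0001, 0.0001, -0.0144, 0.01, 0, 0, 1, 0.0101, -0.0028, -0.026, 0, 0, -0.13, 1, 0.0101, -0.0026, -0.026, 0, 0, -0.13, 1, 0.0101, -0.0025, -0.026, 0, 0, -0.12, 1, 0.0102, -0.0024, -0.026, 0, 0, -0.13, 1, 0.0102, -0.0023, -0.026, 0, 0, -0.12, 1]
```

Emit:
arm_command --deltas '[0,0,-0.014,0.01,0,0,1,0,0,-0.014,0.01,0,0,1,0,0,-0.014,0.01,0,0,1,0,0,-0.02,0.01,0,0,1,0,0,-0.02,0,0,0,1,0,0,-0.025,0,0,0,1,0,0,-0.03,0,0,0,1,0,0,-0.03,0,0,0,1,0,0,-0.03,0,0,0,1,0,0,-0.02,0,0,0,1]'

```text
t: 7.32
eef_pos: [0.436, -0.2896, 0.2902]
eef_rot: [-0.008, 0.803, 0.596, -0.004]
ft_force: [0.4, -0.1, -2.9]
gripper_width: 0.0237
```

```bash
python3 - <<'E'
from h import *
s=S(); im=optics.capture('scene'); cv2.imwrite('pics/s3.png',im[:,:,::-1])
plan([((.42,.02,.30),np.radians(-11),.035),((.578,.187,.25),np.radians(-11),.03)],1)
E
```

```text
t 7.32 p [ 0.436  -0.2896  0.2902] yaw -16.81 z [-0.0155  0.0081 -0.9998] F [ 0.4 -0.1 -2.9] w 0.0237 q [-0.63 -0.21  1.66 -0.    1.71 -0.34]
17 rows
[0.0324, -0.0117, -0.0005, -0.01, 0, -0.11, 1, 0.0326, -0.0114, -0.0005, -0.01, 0, -0.11, 1, 0.0327, -0.011, -0.0005, -0.02, 0, -0.11, 1, 0.0328, -0.0106, -0.0005, -0.01, 0, -0.11, 1, 0.033, -0.0102, -0.0005, -0.02, -0.01, -0.11, 1, 0.0331, -0.0098, -0.0006, -0.01, 0, -0.1, 1, 0.0332, -0.0095, -0.0006, -0.02, -0.01, -0.11, 1, 0.0332, -0.0091, -0.0007, -0.01, 0, -0.1, 1, 0.0334, -0.0088, -0.0006, -0.02, -0.01, -0.11, 1, 0.0243, 0.0154, 0.0062, 0, 0, 0, 1, 0.0243, 0.0154, 0.0062, 0, 0, 0, 1, 0.0242, 0.0154, 0.0063, 0, 0, 0, 1, 0.0243, 0.0154, 0.0062, 0, 0, 0, 1, 0.0242, 0.0154, 0.0063, 0, 0, 0, 1, 0.0243, 0.0154, 0.0062, 0, 0, 0, 1, 0.0242, 0.0154, 0.0063, 0, 0, 0, 1, 0.0243, 0.0155, 0.0062, 0, 0, 0, 1]
```

View pics/s3.png

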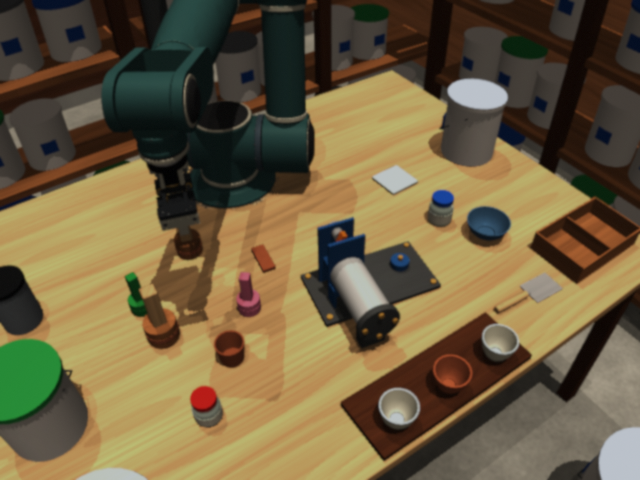

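Emit:
arm_command --deltas '[0.032,-0.012,0,-0.01,0,-0.11,1,0.033,-0.011,-0.001,-0.01,0,-0.11,1,0.033,-0.011,-0.001,-0.02,0,-0.11,1,0.033,-0.011,-0.001,-0.01,0,-0.11,1,0.033,-0.01,-0.001,-0.02,-0.01,-0.11,1,0.033,-0.01,-0.001,-0.01,0,-0.1,1,0.033,-0.009,-0.001,-0.02,0,-0.11,1,0.033,-0.009,-0.001,-0.01,0,-0.1,1,0.033,-0.009,-0.001,-0.02,0,-0.11,1,0.024,0.015,0,0,0,0,1,0.024,0.015,0,0,0,0,1,0,0,0,0,0,0,1,0,0,0,0,0,0,1]'

```text
t: 8.45
eef_pos: [0.4554, 0.0761, 0.2937]
eef_rot: [-0.003, 0.771, 0.637, -0.001]
ft_force: [0.2, -0.3, -2.7]
gripper_width: 0.0239
```

```bash
python3 - <<'E'
from h import *
np.set_printoptions(precision=4,suppress=True)
s=S(); im=optics.capture('wrist'); cv2.imwrite('pics/w4.png',im[:,:,::-1])
for th,z in [('pin_top',.047),('boss_top',.035),('bolt_head',.17),('gap_mouth',.195)]:
    for q in optics.pinpoint(th,'wrist')[:3]:
        p=q['position']; print(th,round(q['confidence'],2),np.round(p,1),back('wrist',[p[1],p[0]],z,s)[0])
E
```

```text
t 8.45 p [0.4554 0.0761 0.2937] yaw -10.87 z [-0.0051  0.0028 -1.    ] F [ 0.2 -0.3 -2.7] w 0.0239 q [ 0.11 -0.36  1.77  0.    1.74  0.3 ]
pin_top 0.67 [ 69. 424.] [0.5803 0.1886 0.047 ]
pin_top 0.44 [282.4 455.8] [ 0.5914 -0.0487  0.047 ]
boss_top 0.61 [ 71.5 423.6] [0.5829 0.1873 0.035 ]
bolt_head 0.78 [269.5 441.6] [0.5445 0.0262 0.17  ]
gap_mouth 0.82 [283. 456.] [0.5475 0.0247 0.195 ]
```

View pics/w4.png

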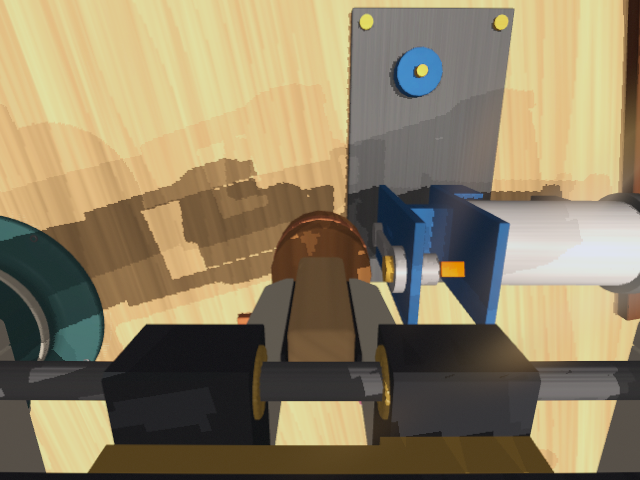

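The pin shows at (422,70) and the boss at (419,71). Both give about (0.580, 0.188), which agrees with the base-plate fit of (0.578, 0.187).

```bash
python3 - <<'E'
from h import *
s=S()
plan([((.57,.188,.285),np.radians(-11),.033),((.5795,.188,.16),np.radians(-11),.028)],1)
E
```

```text
t 8.7 p [0.4552 0.0745 0.2948] yaw -11.04 z [-0.0033  0.003  -1.    ] F [-1.  -0.1 -3.1] w 0.0236 q [ 0.1  -0.36  1.77  0.    1.74  0.3 ]
10 rows
[0.0267, 0.0182, 0.002, -0.01, 0, 0, 1, 0.0267, 0.0182, 0.002, -0.01, -0.01, 0, 1, 0.0267, 0.0182, 0.0019, -0.01, 0, 0, 1, 0.0267, 0.0182, 0.002, 0, -0.01, 0, 1, 0.0266, 0.0182, 0.0019, -0.01, 0, -0.01, 1, 0.0004, 0.0018, 0.025, 0, 0, 0, 1, 0.0004, 0.0019, 0.025, 0, 0, 0, 1, 0.0003, 0.0018, 0.025, 0, 0, 0, 1, 0.0004, 0.0019, 0.025, 0, 0, 0, 1, 0.0003, 0.0018, 0.025, 0, 0, 0, 1]
```

Emit:
arm_command --deltas '[0.027,0.018,0.002,-0.01,0,0,1,0.027,0.018,0.002,-0.01,-0.01,0,1,0.027,0.018,0.002,-0.01,0,0,1,0.027,0.018,0.002,0,-0.01,0,1,0.027,0.018,0.002,-0.01,0,0,1,0,0.002,0.025,0,0,0,1,0,0.002,0.025,0,0,0,1,0,0.002,0.025,0,0,0,1,0,0.002,0.025,0,0,0,1,0,0.002,0.015,0,0,0,1,0,0,0,0,0,0,1]'

```text
t: 9.62
eef_pos: [0.5868, 0.1835, 0.1687]
eef_rot: [0.003, 0.776, 0.63, 0.004]
ft_force: [-0.6, -0.5, -3.3]
gripper_width: 0.024
```

```bash
python3 - <<'E'
from h import *
s=S()
plan([((.5795,.188,.14),np.radians(-11),.02)],1)
E
```

```text
t 9.62 p [0.5868 0.1835 0.1687] yaw -11.88 z [ 9.7e-03  7.0e-04 -1.0e+00] F [-0.6 -0.5 -3.3] w 0.024 q [ 0.26  0.    1.66 -0.    1.48  0.47]
2 rows
[0.0014, -0.0042, 0.0143, 0.04, -0.01, -0.07, 1, 0.0014, -0.0041, 0.0143, 0.05, -0.01, -0.08, 1]
```

Emit:
arm_command --deltas '[0.002,-0.004,0.014,0.04,-0.01,-0.07,1,0.002,-0.004,0.014,0.04,-0.01,-0.07,1,0,0,0,0,0,0,1,0,0,0,0,0,0,1]'

```text
t: 9.95
eef_pos: [0.5797, 0.1879, 0.1405]
eef_rot: [0.0, 0.772, 0.635, 0.001]
ft_force: [0.3, -0.4, -2.6]
gripper_width: 0.0238
```

```bash
python3 - <<'E'
from h import *
s=S(); im=optics.capture('scene'); cv2.imwrite('pics/s5.png',cv2.resize(im[180:320,280:480],None,fx=4,fy=4,interpolation=cv2.INTER_CUBIC)[:,:,::-1])
plan([((.5795,.188,.115),np.radians(-11),.02)],1)
E
```

```text
t 9.95 p [0.5797 0.1879 0.1405] yaw -11.09 z [ 2.e-03  7.e-04 -1.e+00] F [ 0.3 -0.4 -2.6] w 0.0238 q [0.27 0.01 1.69 0.   1.44 0.47]
2 rows
[0, -0.0001, 0.0127, 0.01, -0.01, -0.01, 1, 0, 0, 0.0127, 0.01, 0, -0.01, 1]
```

View pics/s5.png

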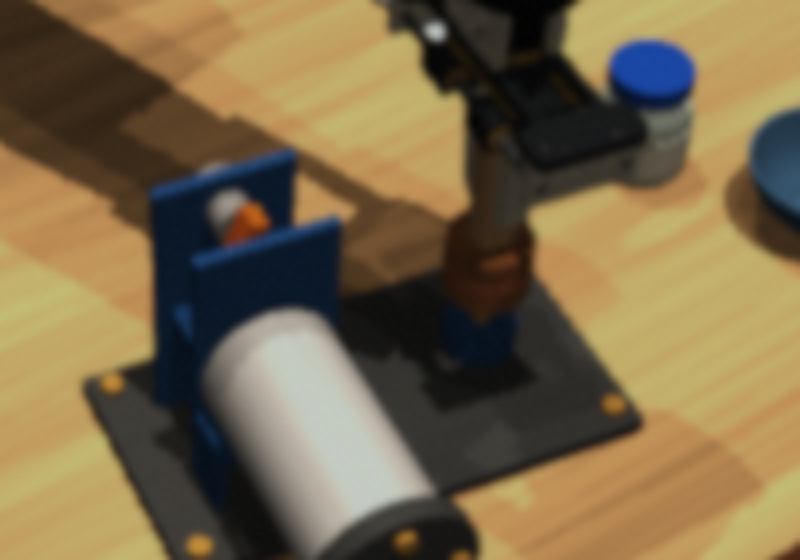

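Emit:
arm_command --deltas '[0,0,0.01,0.01,0,0,1,0,0,0.012,0.01,0,0,1,0,0,0.006,0,0,0,1]'

```text
t: 10.25
eef_pos: [0.5812, 0.1886, 0.1145]
eef_rot: [0.001, 0.772, 0.636, 0.003]
ft_force: [-5.4, -0.5, 7.0]
gripper_width: 0.024
```

Emit:
arm_command --deltas '[0.0,-0.001,0.004,0.01,0,0,1,0,-0.001,0.004,0.01,0,0,1]'

```text
t: 10.42
eef_pos: [0.5813, 0.1891, 0.1089]
eef_rot: [0.001, 0.772, 0.635, 0.005]
ft_force: [-9.8, 0.9, 53.1]
gripper_width: 0.0239
```

```bash
python3 - <<'E'
from h import *
s=S()
E
```

```text
t 10.42 p [0.5813 0.1891 0.1089] yaw -11.09 z [ 0.0092  0.0041 -0.9999] F [-9.8  0.9 53.1] w 0.0239 q [0.27 0.03 1.73 0.   1.38 0.47]
```

The force rose to 53 N with the face at 0.035, so the mallet has bottomed on the boss. I'll lift off and look.

Emit:
arm_command --deltas '[0,0,-0.01,0,0,0,1,0,0,-0.02,0,0,0,1,0,0,-0.03,0,0,0,1,0,0,-0.03,0,0,0,1,0,0,-0.03,0,0,0,1,0,0,-0.02,0,0,0,1,-0.03,0,-0.02,0,0,0,1,-0.03,0,-0.01,0,0,0,1,-0.03,0,0,0,0,0,1,-0.01,0,0,0,0,0,1,0,0,0,0,0,0,1]'

```text
t: 11.33
eef_pos: [0.5597, 0.0877, 0.2829]
eef_rot: [0.002, 0.771, 0.637, 0.004]
ft_force: [-0.3, -0.1, -3.1]
gripper_width: 0.024
```

```bash
python3 - <<'E'
from h import *
np.set_printoptions(precision=4,suppress=True)
s=S(); im=optics.capture('wrist'); cv2.imwrite('pics/w6.png',im[:,:,::-1])
for th,z in [('pin_top',.035),('boss_top',.035)]:
    for q in optics.pinpoint(th,'wrist')[:2]:
        p=q['position']; print(th,round(q['confidence'],2),np.round(p,1),back('wrist',[p[1],p[0]],z,s)[0])
im=optics.capture('scene'); cv2.imwrite('pics/s6.png',cv2.resize(im[180:320,280:480],None,fx=4,fy=4,interpolation=cv2.INTER_CUBIC)[:,:,::-1])
E
```

```text
t 11.33 p [0.5597 0.0877 0.2829] yaw -10.93 z [ 0.0082  0.0029 -1.    ] F [-0.3 -0.1 -3.1] w 0.024 q [ 0.11 -0.14  1.6   0.    1.67  0.3 ]
pin_top 0.61 [103.3 320.8] [0.5804 0.1877 0.035 ]
boss_top 0.56 [106.5 323.6] [0.5827 0.1841 0.035 ]
```

View pics/w6.png

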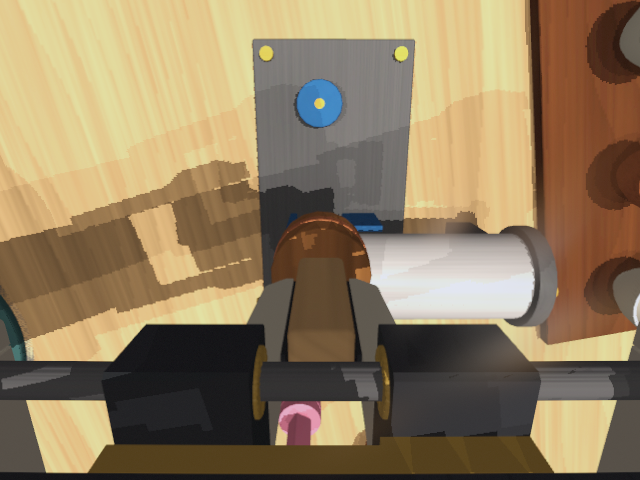

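View pics/s6.png

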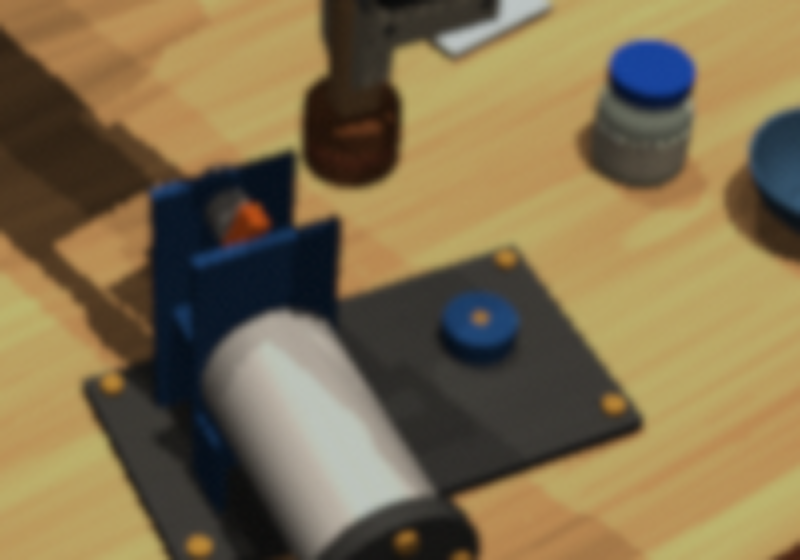

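The pin appears as a flush dot in the boss's centre: (319,103) in the wrist view, (481,318) in the scene crop. Now the mallet goes back. The height at which it touches the bench will also show whether it slipped in the grip.

```bash
python3 - <<'E'
from h import *
s=S()
plan([((.44,.0,.29),np.radians(-12),.035),((.4387,-.2922,.285),np.radians(-16.8),.036)],1)
E
```

```text
t 11.53 p [0.5599 0.0902 0.282 ] yaw -10.79 z [ 0.0065  0.0033 -1.    ] F [-0.8  0.1 -3.3] w 0.0238 q [ 0.11 -0.13  1.6   0.    1.67  0.3 ]
14 rows
[-0.0222, -0.0202, -0.0018, 0.01, -0.01, 0.04, 1, -0.0223, -0.0201, -0.0018, 0.01, -0.01, 0.04, 1, -0.0224, -0.02, -0.0017, 0.01, -0.01, 0.04, 1, -0.0224, -0.0198, -0.0017, 0.01, -0.01, 0.04, 1, -0.0226, -0.0198, -0.0017, 0.01, 0, 0.04, 1, -0.0318, 0.0066, 0.0006, 0, 0, 0.09, 1, -0.0317, 0.0069, 0.0005, 0, 0, 0.09, 1, -0.0317, 0.0072, 0.0006, 0, 0, 0.09, 1, -0.0316, 0.0075, 0.0005, 0, 0, 0.09, 1, -0.0315, 0.0078, 0.0006, 0, 0, 0.09, 1, -0.0314, 0.0081, 0.0005, 0, 0, 0.09, 1, -0.0314, 0.0084, 0.0006, 0, 0, 0.09, 1, -0.0313, 0.0087, 0.0005, 0, 0, 0.09, 1, -0.0311, 0.009, 0.0006, 0, 0, 0.08, 1]
```

Emit:
arm_command --deltas '[-0.022,-0.02,-0.002,0.01,-0.01,0.04,1,-0.022,-0.02,-0.002,0.01,-0.01,0.04,1,-0.022,-0.02,-0.002,0.01,-0.01,0.04,1,-0.022,-0.02,-0.002,0.01,-0.01,0.04,1,-0.023,-0.02,-0.002,0.01,0,0.04,1,-0.032,0.007,0,0,0,0.09,1,-0.032,0.007,0,0,0,0.09,1,-0.032,0.007,0,0,0,0.09,1,-0.032,0.008,0,0,0,0.09,1,-0.031,0.008,0,0,0,0.09,1,-0.031,0.008,0,0,0,0.09,1,-0.031,0.008,0,0,0,0.09,1,-0.03,0.009,0,0,0,0.09,1,-0.02,0.006,0,0,0,0.09,1,0,0,0,0,0,0,1]'

```text
t: 12.78
eef_pos: [0.4433, -0.2814, 0.2835]
eef_rot: [-0.004, 0.797, 0.603, -0.002]
ft_force: [0.5, 0.6, -3.5]
gripper_width: 0.0238
```

```bash
python3 - <<'E'
from h import *
s=S()
plan([((.4387,-.2922,.20),np.radians(-16.8),.025),((.4387,-.2922,.10),np.radians(-16.8),.02)],1)
E
```

```text
t 12.78 p [ 0.4433 -0.2814  0.2835] yaw -15.78 z [-0.008   0.0042 -1.    ] F [ 0.5  0.6 -3.5] w 0.0238 q [-0.61 -0.22  1.67 -0.    1.7  -0.34]
9 rows
[-0.0029, -0.0002, 0.0209, -0.02, 0, 0.04, 1, -0.003, -0.0002, 0.0209, -0.02, -0.01, 0.04, 1, -0.0029, -0.0002, 0.0208, -0.02, 0, 0.04, 1, -0.003, -0.0003, 0.0209, -0.02, -0.01, 0.05, 1, 0, 0, 0.02, 0, 0, 0, 1, 0, 0, 0.02, 0, 0, 0, 1, 0, 0, 0.02, 0, 0, 0, 1, 0, 0, 0.02, 0, 0, 0, 1, 0.0001, 0, 0.02, 0, 0, 0, 1]
```

Emit:
arm_command --deltas '[-0.003,0,0.021,-0.02,0,0.04,1,-0.003,0,0.021,-0.02,-0.01,0.04,1,-0.003,0,0.021,-0.02,0,0.04,1,-0.003,0,0.021,-0.02,-0.01,0.04,1,0,0,0.02,0,0,0,1,0,0,0.02,0,0,0,1,0,0,0.02,0,0,0,1,0,0,0.02,0,0,0,1,0,0,0.012,0,0,0,1,0,0,0,0,0,0,1]'

```text
t: 13.62
eef_pos: [0.4456, -0.2848, 0.096]
eef_rot: [-0.003, 0.8, 0.6, 0.0]
ft_force: [0.1, 0.5, -3.6]
gripper_width: 0.0238
```

```bash
python3 - <<'E'
from h import *
s=S()
plan([((.4387,-.2922,.085),np.radians(-16.8),.01)],1)
E
```

```text
t 13.62 p [ 0.4456 -0.2848  0.096 ] yaw -16.23 z [-0.003   0.0049 -1.    ] F [ 0.1  0.5 -3.6] w 0.0238 q [-0.62 -0.14  1.91  0.    1.38 -0.34]
2 rows
[-0.0045, -0.0023, 0.0055, -0.02, -0.02, 0.05, 1, -0.0046, -0.0022, 0.0055, -0.02, -0.02, 0.04, 1]
```

Emit:
arm_command --deltas '[-0.004,-0.002,0.006,-0.02,-0.03,0.05,1,-0.004,-0.002,0.006,-0.02,-0.02,0.04,1,0,0,0,0,0,0,1]'

```text
t: 13.87
eef_pos: [0.4404, -0.2909, 0.0843]
eef_rot: [0.001, 0.802, 0.597, -0.0]
ft_force: [-1.2, 0.6, -3.5]
gripper_width: 0.0238
```

```bash
python3 - <<'E'
from h import *
s=S()
plan([((.4387,-.2922,.076),np.radians(-16.8),.01)],1)
E
```

```text
t 13.87 p [ 0.4404 -0.2909  0.0843] yaw -16.69 z [ 4.0e-04 -2.1e-03 -1.0e+00] F [-1.2  0.6 -3.5] w 0.0238 q [-0.63 -0.13  1.92 -0.    1.35 -0.34]
1 rows
[-0.0017, -0.0013, 0.0083, 0.01, 0.02, 0.02, 1]
```

Emit:
arm_command --deltas '[0,0,0.004,0,0,0,1,0,0,0.003,0,0,0,1,0,0,0.001,0,0,0,1]'

```text
t: 14.12
eef_pos: [0.441, -0.2919, 0.0779]
eef_rot: [0.003, 0.803, 0.597, 0.0]
ft_force: [-0.5, -0.4, -2.6]
gripper_width: 0.0238
```

```bash
python3 - <<'E'
from h import *
s=S()
E
```

```text
t 14.12 p [ 0.441  -0.2919  0.0779] yaw -16.75 z [ 0.0031 -0.0041 -1.    ] F [-0.5 -0.4 -2.6] w 0.0238 q [-0.63 -0.13  1.93 -0.    1.33 -0.34]
```

Emit:
arm_command --deltas '[0,0,0.003,0,0,0,1,0,0,0.002,0,0,0,1]'

```text
t: 14.28
eef_pos: [0.4415, -0.2924, 0.0739]
eef_rot: [0.003, 0.803, 0.597, 0.0]
ft_force: [-9.1, 4.9, 21.5]
gripper_width: 0.0235
```

It touched the bench at TCP z of about 0.074, the same as at the grasp. So it did not slip, and its face was at boss level during the knock. Releasing.

Emit:
arm_command --deltas '[0,0,-0.001,0,0,0,-1,0,0,0,0,0,0,-1,0,0,0,0,0,0,-1,0,0,0,0,0,0,-1,0,0,0,0,0,0,-1,0,0,0,0,0,0,-1,0,0,0,0,0,0,-1,0,0,0,0,0,0,-1]'

```text
t: 14.95
eef_pos: [0.4423, -0.293, 0.0763]
eef_rot: [0.005, 0.803, 0.597, 0.001]
ft_force: [-0.0, 0.1, 0.1]
gripper_width: 0.0727
```

```bash
python3 - <<'E'
from h import *
s=S()
plan([((s['eef_pos'][0],s['eef_pos'][1],.15),np.radians(-16.8),.02),((s['eef_pos'][0],s['eef_pos'][1],.30),np.radians(-16.8),.03)],-1)
E
```

```text
t 14.95 p [ 0.4423 -0.293   0.0763] yaw -16.76 z [ 0.0069 -0.0069 -1.    ] F [-0.   0.1  0.1] w 0.0727 q [-0.63 -0.13  1.93 -0.    1.33 -0.34]
10 rows
[-0.0001, 0.0002, -0.0184, 0.02, 0.01, 0, -1, -0.0001, 0.0001, -0.0184, 0.02, 0.01, 0, -1, 0, 0.0001, -0.0185, 0.02, 0.01, 0, -1, 0, 0, -0.0184, 0.02, 0.01, 0.01, -1, 0, 0, -0.025, 0, 0, 0, -1, 0, 0, -0.025, 0, 0, 0, -1, 0, 0, -0.025, 0, 0, 0, -1, 0, 0, -0.025, 0, 0, 0, -1, 0, 0, -0.025, 0, 0, 0, -1, -0.0001, 0, -0.025, 0, 0, 0, -1]
```

Emit:
arm_command --deltas '[0,0,-0.018,0.01,0.01,0,-1,0,0,-0.018,0.01,0.01,0,-1,0,0,-0.018,0.01,0.01,0,-1,0,0,-0.018,0,0,0,-1,0,0,-0.025,0,0,0,-1,0,0,-0.03,0,0,0,-1,0,0,-0.03,0,0,0,-1,0,0,-0.03,0,0,0,-1,0,0,-0.03,0,0,0,-1,0,0,-0.02,0,0,0,-1]'

```text
t: 15.78
eef_pos: [0.4392, -0.2907, 0.3175]
eef_rot: [-0.003, 0.803, 0.597, -0.0]
ft_force: [-0.3, 0.4, 0.9]
gripper_width: 0.093
```

```bash
python3 - <<'E'
from h import *
s=S(); im=optics.capture('scene'); cv2.imwrite('pics/s7.png',im[:,:,::-1])
plan([((.43,-.02,.33),np.radians(50),.038),((.53,.022,.33),np.radians(79),.03)],-1)
E
```

```text
t 15.78 p [ 0.4392 -0.2907  0.3175] yaw -16.76 z [-0.0038  0.0035 -1.    ] F [-0.3  0.4  0.9] w 0.093 q [-0.63 -0.21  1.61  0.    1.75 -0.34]
16 rows
[0.0257, -0.0087, -0.0009, 0, 0, -1, -1, 0.0264, -0.006, -0.0009, 0, 0, -1, -1, 0.0269, -0.0032, -0.0009, 0, 0, -1, -1, 0.0271, -0.0004, -0.0009, 0, 0, -1, -1, 0.027, 0.0025, -0.0008, 0, 0, -1, -1, 0.0266, 0.0053, -0.0009, 0, 0, -1, -1, 0.0259, 0.008, -0.0008, 0, 0, -1, -1, 0.025, 0.0107, -0.0009, 0, 0, -1, -1, 0.0237, 0.0132, -0.0008, 0, -0.01, -1, -1, 0.0222, 0.0156, -0.0009, 0, 0, -1, -1, -0.0063, 0.0169, 0, 0, 0, -0.99, -1, -0.008, 0.0162, 0, 0, 0, -0.99, -1, -0.0097, 0.0153, 0, 0, 0, -0.99, -1, -0.0112, 0.0142, 0, 0, 0, -1, -1, -0.0126, 0.0129, 0, 0, 0, -0.99, -1, -0.014, 0.0116, 0, 0, 0, -1, -1]
```

View pics/s7.png

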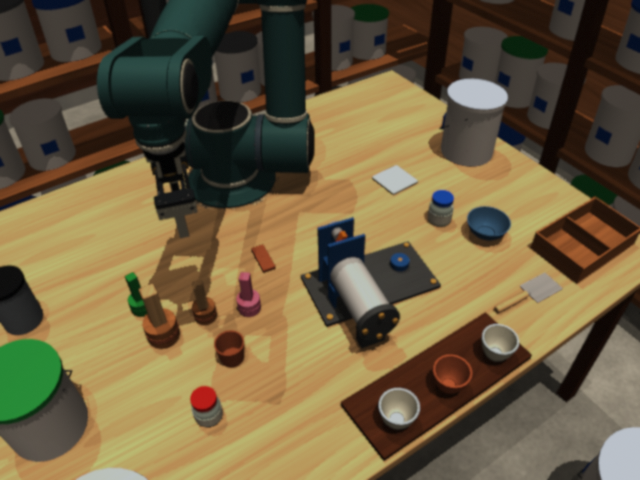

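The mallet stands upright at (205,303), released, and the gripper is well clear of it.

Emit:
arm_command --deltas '[0.026,-0.009,-0.001,0,0,-1,-1,0.026,-0.006,-0.001,0,0,-1,-1,0.027,-0.003,-0.001,0,0,-1,-1,0.027,0,-0.001,0,0,-1,-1,0.027,0.002,-0.001,0,0,-1,-1,0.027,0.005,-0.001,0,0,-1,-1,0.026,0.008,-0.001,0,0,-1,-1,0.025,0.011,-0.001,0,0,-1,-1,0.024,0.013,-0.001,0,0,-1,-1,0.022,0.016,-0.001,0,0,-1,-1,-0.006,0.017,0,0,0,-1,-1,-0.008,0.016,0,0,0,-1,-1,-0.01,0.015,0,0,0,-1,-1,-0.011,0.014,0,0,0,-1,-1,-0.013,0.013,0,0,0,-1,-1,-0.014,0.012,0,0,0,-1,-1,0,0,0,0,0,0,-1,0,0,0,0,0,0,-1]'

```text
t: 17.33
eef_pos: [0.5246, 0.0434, 0.3306]
eef_rot: [0.002, 0.052, 0.999, 0.0]
ft_force: [-0.1, -0.8, -0.8]
gripper_width: 0.093
```

```bash
python3 - <<'E'
from h import *
np.set_printoptions(precision=4,suppress=True)
s=S(); im=optics.capture('wrist'); cv2.imwrite('pics/w8.png',im[:,:,::-1])
for th,z in [('pin_top',.035),('boss_top',.035),('bolt_head',.17),('gap_mouth',.195)]:
    for q in optics.pinpoint(th,'wrist')[:3]:
        p=q['position']; print(th,round(q['confidence'],2),np.round(p,1),back('wrist',[p[1],p[0]],z,s)[0])
plan([((.53,.022,.33),np.radians(79),.03)],-1)
E
```

```text
t 17.33 p [0.5246 0.0434 0.3306] yaw 84.0 z [ 0.0036  0.0001 -1.    ] F [-0.1 -0.8 -0.8] w 0.093 q [ 0.03 -0.22  1.6  -0.    1.76 -1.43]
pin_top 0.38 [223.9 440.7] [0.5802 0.1895 0.035 ]
boss_top 0.65 [225.4 442.2] [0.5823 0.1913 0.035 ]
bolt_head 0.65 [247.9 304.3] [0.5495 0.0258 0.17  ]
gap_mouth 0.62 [255. 299.] [0.547  0.0227 0.195 ]
gap_mouth 0.2 [222.1 442.3] [0.5309 0.1421 0.195 ]
1 rows
[-0.0083, -0.0201, 0.0015, 0.01, 0.05, 0.82, -1]
```

View pics/w8.png

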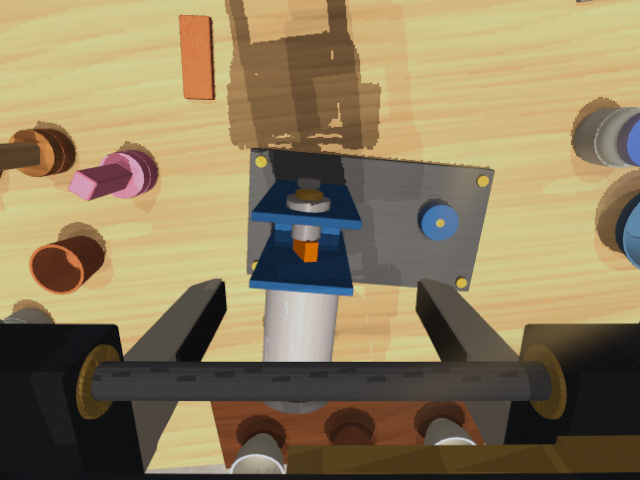

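```bash
python3 - <<'E'
import cv2
im=cv2.imread('pics/w8.png')[170:310,235:375]; cv2.imwrite('pics/w8z.png',cv2.resize(im,None,fx=4.28,fy=4.28,interpolation=cv2.INTER_CUBIC))
E
```

```text
(no output)
```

View pics/w8z.png

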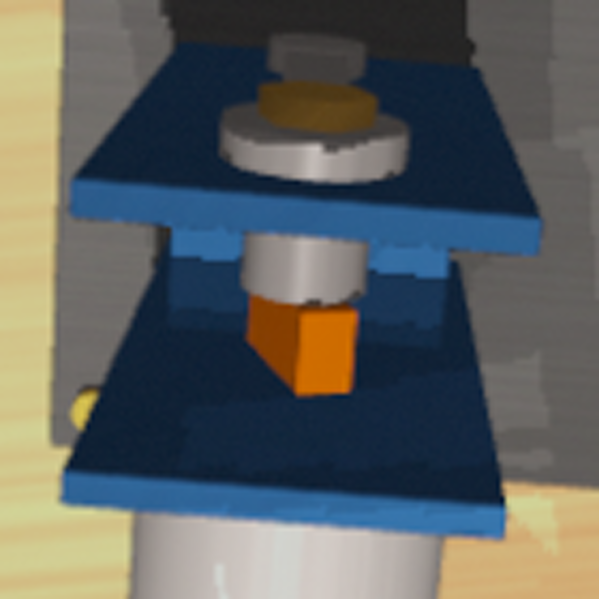

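```bash
python3 - <<'E'
from h import *
np.set_printoptions(precision=4,suppress=True)
s=S()
c=np.array([[77,180],[540,217],[538,253],[72,214],[68,470],[505,507],[503,536],[62,502]])/4.28+[235,170]
m=np.array([[-34,-45],[-34,45],[-26,45],[-26,-45],[26,-45],[26,45],[34,45],[34,-45]])/1e3
W=back('wrist',c,.195,s)[:,:2]; mm=m-m.mean(0); ww=W-W.mean(0)
th=np.arctan2((mm[:,0]*ww[:,1]-mm[:,1]*ww[:,0]).sum(),(mm*ww).sum()); Rz=np.array([[np.cos(th),-np.sin(th)],[np.sin(th),np.cos(th)]])
t=W.mean(0)-Rz@m.mean(0); print('yaw',np.degrees(th),'origin',t,'res',ww-mm@Rz.T)
E
```

```text
t 17.58 p [0.5239 0.0428 0.3315] yaw 83.94 z [ 0.0052  0.0001 -1.    ] F [-0.   0.6 -0.5] w 0.0933 q [ 0.03 -0.22  1.6  -0.    1.76 -1.43]
yaw -10.943766346544468 origin [0.5473 0.0263] res [[ 0.0009  0.0009]
 [ 0.0002 -0.001 ]
 [-0.0006 -0.0004]
 [-0.0005  0.0004]
 [ 0.0006  0.0012]
 [ 0.0007 -0.001 ]
 [-0.0008 -0.0004]
 [-0.0005  0.0004]]
```

```bash
python3 - <<'E'
from h import *
S()
plan([((.5495,.0256,.245),np.radians(79),.02)],-1)
E
```

```text
t 17.58 p [0.5239 0.0428 0.3315] yaw 83.94 z [ 5.2e-03  1.0e-04 -1.0e+00] F [-0.   0.6 -0.5] w 0.0933 q [ 0.03 -0.22  1.6  -0.    1.76 -1.43]
5 rows
[-0.0054, -0.0029, 0.0173, 0, 0.01, 0.16, -1, -0.0054, -0.0028, 0.0173, 0, 0.01, 0.17, -1, -0.0055, -0.0027, 0.0173, 0, 0.01, 0.16, -1, -0.0056, -0.0026, 0.0173, 0, 0.01, 0.17, -1, -0.0056, -0.0026, 0.0174, 0.01, 0.01, 0.16, -1]
```

Emit:
arm_command --deltas '[-0.005,-0.003,0.017,0,0.01,0.16,-1,-0.005,-0.003,0.017,0,0.01,0.16,-1,-0.005,-0.003,0.017,0,0.01,0.16,-1,-0.006,-0.003,0.017,0,0.01,0.16,-1,-0.006,-0.003,0.017,0,0.01,0.16,-1,0,0,0,0,0,0,-1,0,0,0,0,0,0,-1]'

```text
t: 18.17
eef_pos: [0.5475, 0.0215, 0.2477]
eef_rot: [0.004, 0.101, 0.995, 0.001]
ft_force: [0.4, -0.9, -0.0]
gripper_width: 0.0929
```

```bash
python3 - <<'E'
from h import *
S()
plan([((.5495,.0256,.225),np.radians(79),.01)],-1)
E
```

```text
t 18.17 p [0.5475 0.0215 0.2477] yaw 78.43 z [ 0.0075  0.001  -1.    ] F [ 0.4 -0.9 -0. ] w 0.0929 q [-0.01 -0.17  1.69  0.    1.62 -1.38]
3 rows
[-0.0003, 0.0015, 0.0076, 0.01, 0.02, -0.03, -1, -0.0003, 0.0015, 0.0075, 0.01, 0.02, -0.03, -1, -0.0004, 0.0014, 0.0076, 0, 0.03, -0.04, -1]
```

Emit:
arm_command --deltas '[0,0.002,0.008,0,0.03,-0.03,-1,0,0.001,0.008,0,0.03,-0.03,-1,-0.001,0.001,0.006,0,0.03,-0.03,-1,0,0,0,0,0,0,-1,0,0,0,0,0,0,-1]'

```text
t: 18.58
eef_pos: [0.5492, 0.026, 0.2275]
eef_rot: [0.001, 0.095, 0.995, 0.002]
ft_force: [-0.3, -0.9, 0.6]
gripper_width: 0.0932
```

```bash
python3 - <<'E'
from h import *
s=S(); im=optics.capture('wrist'); cv2.imwrite('pics/w9.png',im[:,:,::-1])
plan([((.5495,.0256,.190),np.radians(79),.01)],-1)
f=lambda a:proj('wrist',np.array(a),s)
o=np.array([.5475,.026]);th=np.radians(-11);Rz=np.array([[np.cos(th),-np.sin(th)],[np.sin(th),np.cos(th)]])
print(np.round(f([list(o+Rz@[x,y])+[.195] for x in(-.026,.026) for y in (-.045,.045)])))
E
```

```text
t 18.58 p [0.5492 0.026  0.2275] yaw 79.07 z [ 0.0017  0.0032 -1.    ] F [-0.3 -0.9  0.6] w 0.0932 q [-0.   -0.16  1.71  0.    1.59 -1.38]
4 rows
[-0.0001, -0.0001, 0.0094, 0.01, 0, 0, -1, -0.0001, -0.0001, 0.0093, 0.01, 0, 0, -1, 0, -0.0001, 0.0094, 0.01, 0, 0.01, -1, -0.0001, -0.0001, 0.0093, 0, 0.01, 0, -1]
[[235. 228.]
 [405. 228.]
 [241. 316.]
 [399. 316.]]
```

View pics/w9.png

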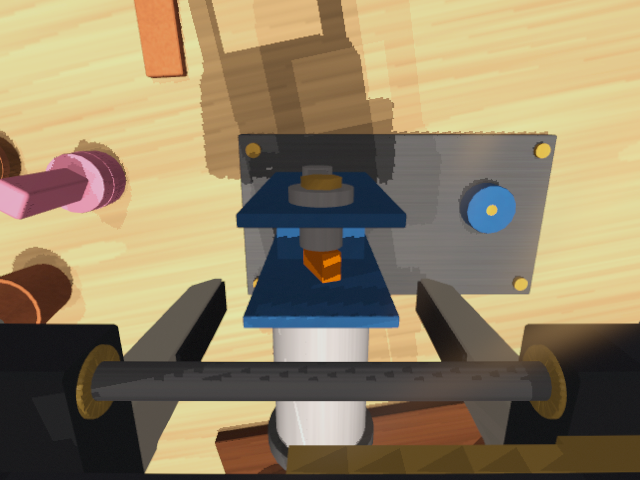

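The predicted plate edges (rows 228 and 316, columns 235 to 405) match the picture, so I'll descend.

Emit:
arm_command --deltas '[0,0,0.012,0.01,0,0,-1,0,0,0.012,0.01,0,0,-1,0,0,0.012,0.01,0,0,-1,0,0,0.012,0,0,0,-1,0,0,0,0,0,0,-1]'

```text
t: 19.05
eef_pos: [0.5492, 0.0262, 0.1747]
eef_rot: [0.001, 0.095, 0.995, -0.0]
ft_force: [-0.2, -0.7, -0.6]
gripper_width: 0.0929
```

```bash
python3 - <<'E'
from h import *
s=S()
plan([((.5495,.0256,.159),np.radians(79),.012)],-1)
E
```

```text
t 19.05 p [0.5492 0.0262 0.1747] yaw 79.09 z [ 1.7e-03 -3.0e-04 -1.0e+00] F [-0.2 -0.7 -0.6] w 0.0929 q [ 0.   -0.14  1.78 -0.    1.5  -1.38]
2 rows
[-0.0002, -0.0003, 0.0079, 0, 0.01, 0.01, -1, -0.0002, -0.0003, 0.0078, 0, 0.01, 0, -1]
```

Emit:
arm_command --deltas '[0,-0.001,0.008,0,0.01,0,-1,0,0,0.008,0,0.01,0,-1,0,0,0,0,0,0,-1]'

```text
t: 19.3
eef_pos: [0.5487, 0.0251, 0.156]
eef_rot: [-0.001, 0.095, 0.995, -0.0]
ft_force: [0.2, 0.2, -0.7]
gripper_width: 0.0927
```

```bash
python3 - <<'E'
from h import *
s=S()
plan([((.5495,.0256,.159),np.radians(79),.012)],-1)
E
```

```text
t 19.3 p [0.5487 0.0251 0.156 ] yaw 79.09 z [-2.1e-03  1.0e-04 -1.0e+00] F [ 0.2  0.2 -0.7] w 0.0927 q [-0.   -0.13  1.8   0.    1.47 -1.38]
1 rows
[-0.0007, 0.0006, -0.003, 0, -0.02, 0.01, -1]
```

Emit:
arm_command --deltas '[-0.001,0.001,-0.002,0,-0.02,0,1,0,0,0,0,0,0,1,0,0,0,0,0,0,1,0,0,0,0,0,0,1,0,0,0,0,0,0,1,0,0,0,0,0,0,1,0,0,0,0,0,0,1]' --squeeze 55

```text
t: 19.88
eef_pos: [0.5507, 0.026, 0.1598]
eef_rot: [0.001, 0.095, 0.995, -0.0]
ft_force: [-0.7, 0.2, -0.3]
gripper_width: 0.0507
```

```bash
python3 - <<'E'
from h import *
s=S()
plan([((.5495,.0257,.159),np.radians(79),.012)],1)
E
```

```text
t 19.88 p [0.5507 0.026  0.1598] yaw 79.08 z [ 2.5e-03 -3.0e-04 -1.0e+00] F [-0.7  0.2 -0.3] w 0.0507 q [ 0.   -0.13  1.8  -0.    1.47 -1.38]
1 rows
[0.0011, -0.0005, 0.0008, 0, 0.02, 0.01, 1]
```

Emit:
arm_command --deltas '[0.001,0,0.001,0,0.02,0,1,0,0,0,0,0,0,1,0,0,0,0,0,0,1,0,0,0,0,0,0,1,0,0,0,0,0,0,1,0,0,0,0,0,0,1,0,0,0,0,0,0,1,0,0,0,0,0,0,1]'

```text
t: 20.55
eef_pos: [0.5495, 0.0261, 0.1588]
eef_rot: [0.0, 0.095, 0.995, 0.0]
ft_force: [-0.7, 0.1, 0.3]
gripper_width: 0.0119
```

```bash
python3 - <<'E'
from h import *
s=S()
E
```

```text
t 20.55 p [0.5495 0.0261 0.1588] yaw 79.08 z [ 2.e-04  0.e+00 -1.e+00] F [-0.7  0.1  0.3] w 0.0119 q [ 0.   -0.13  1.8   0.    1.48 -1.38]
```

Emit:
arm_command --deltas '[0,0,0,0,0,0,1,0,0,0,0,0,0,1,0,0,0,0,0,0,1,0,0,0,0,0,0,1]'

```text
t: 20.88
eef_pos: [0.5495, 0.0261, 0.1588]
eef_rot: [0.0, 0.095, 0.995, -0.0]
ft_force: [-0.8, -0.3, 0.6]
gripper_width: 0.0116
```

```bash
python3 - <<'E'
from h import *
s=S(); im=optics.capture('wrist'); cv2.imwrite('pics/w10.png',im[:,:,::-1])
im=optics.capture('scene'); cv2.imwrite('pics/s10.png',im[:,:,::-1])
im=optics.capture('top'); cv2.imwrite('pics/t10.png',im[:,:,::-1]); S()
E
```

```text
t 20.88 p [0.5495 0.0261 0.1588] yaw 79.08 z [ 1.e-04 -0.e+00 -1.e+00] F [-0.8 -0.3  0.6] w 0.0116 q [ 0.   -0.13  1.8  -0.    1.48 -1.38]
t 21.03 p [0.5495 0.0261 0.1588] yaw 79.07 z [ 1.e-04  0.e+00 -1.e+00] F [ 0.   0.6 -0.8] w 0.0121 q [ 0.   -0.13  1.8   0.    1.48 -1.38]
```

View pics/w10.png

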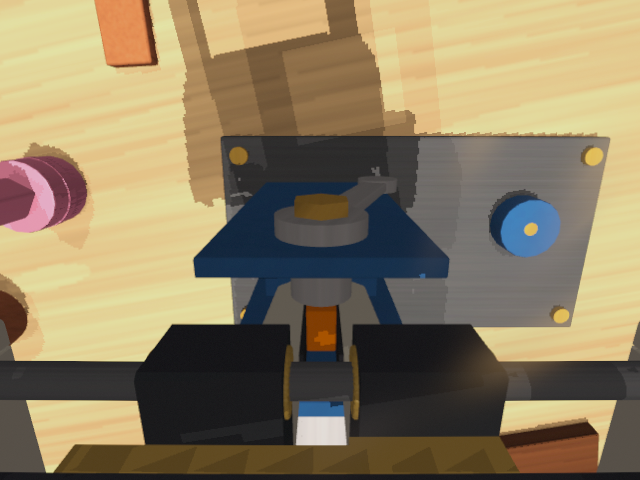

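View pics/s10.png

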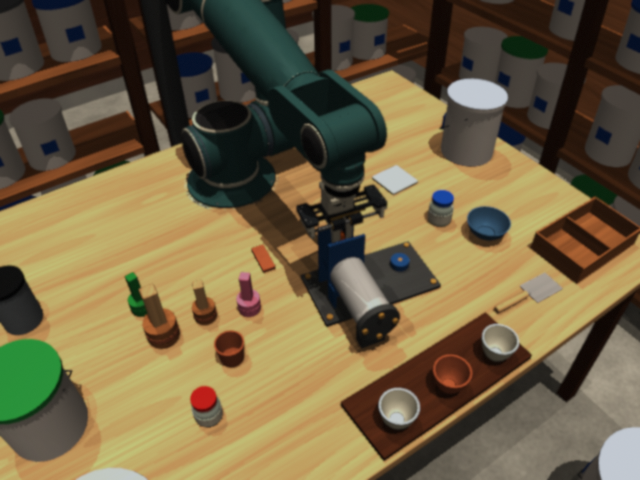

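```bash
python3 - <<'E'
from h import *
im=cv2.imread('pics/w10.png'); cv2.imwrite('pics/w10z.png',cv2.resize(im[185:265,480:570],None,fx=7,fy=7,interpolation=cv2.INTER_CUBIC))
s=S()
a=np.linspace(0,2*np.pi,8,endpoint=False)
o=back('wrist',[531,229.5],.035,s)[0]; print(o)
for z in (.035,.037,.04): print(z,proj('wrist',[[.58,.188,z]],s))
E
```

```text
t 21.03 p [0.5495 0.0261 0.1588] yaw 79.07 z [ 1.e-04  0.e+00 -1.e+00] F [ 0.   0.6 -0.8] w 0.0121 q [ 0.   -0.13  1.8   0.    1.48 -1.38]
[0.57926379 0.1887891  0.035     ]
0.035 [[530.02133553 230.56508605]]
0.037 [[531.39030614 231.25751211]]
0.04 [[533.47750667 232.31329915]]
```

View pics/w10z.png

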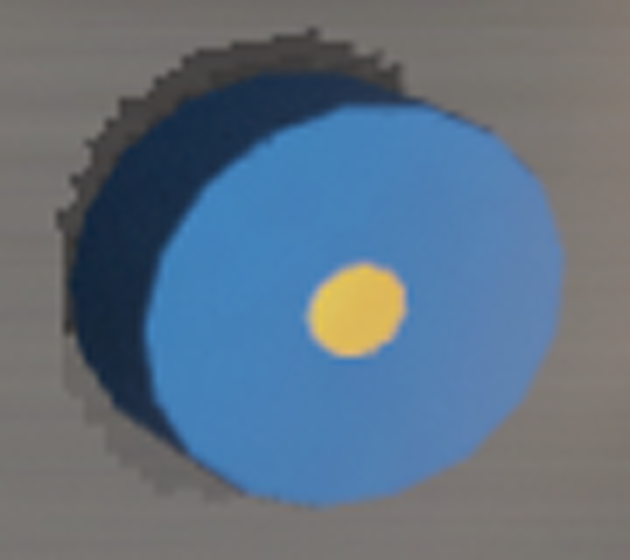

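No pin side wall is visible and the pin is concentric with the boss face, so it is flush. The bolt is upright between the pads. Handing in.

```bash
python3 - <<'E'
from h import *
S(); print(r.job_done()); S()
E
```

```text
t 21.03 p [0.5495 0.0261 0.1588] yaw 79.07 z [ 1.e-04  0.e+00 -1.e+00] F [ 0.   0.6 -0.8] w 0.0121 q [ 0.   -0.13  1.8   0.    1.48 -1.38]
the job is handed in; nothing more can be done
None
the job is handed in; nothing more can be done
```

I knocked the pin flush with the mallet, stood the mallet back upright on the bench and let go, then gripped the bolt head upright. The job was handed in at 21 s with the grip still closed.

- **Pin:** I drove it down with the mallet face until the face met the boss, at up to 53 N on the wrist. The close-up shows the pin centred in the boss with no side wall visible. I could only judge flushness to about 1 mm from the pictures. The mallet touched the bench again at the grasp height of about 0.074 m, so it had not slipped in the grip.
- **Mallet:** It stands upright and released, within a few millimetres of where it started.
- **Bolt:** The grip was set to 55 N. The finger opening reads 12 mm, which matches the flats. In the wrist picture the head is square between the pads and the spanner is lifted to the side. The wrist force is near zero.
- **Surroundings:** The pot, bowl, jars and tiles look undisturbed in the last scene picture.

No check failed or disagreed.

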